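Assemble the insulated antenna foot

ROBOT

A 6-joint arm with a two-finger parallel gripper is mounted at the origin on the work surface. World frame = base frame: x ahead of the robot, y to its left, z up, the work surface at z = 0. Lengths are in m, angles in degrees, forces in N, time in s.
With the tool pointing down it reaches from about 0.35 to 0.975 m from the base axis. Payload 17.4 kg.
Tool frame: the origin (TCP) lies on the centre line of the jaws, within the pads' length; the fingertips stand 8 mm ahead of it and the grasp point (between the pads) lies 11 mm behind it (robot.tip_reach is the distance from the TCP to the fingertips, in m); z points along the fingers, y is the line along which they close (so a half turn about z gives the same grasp; the last joint's range is limited). The gripper opens to 85 mm and grips with 20 to 120 N. Pads are 22 mm wide; open, the fingers measure 114 mm over their backs; the gripper's body (76 mm by 85 mm) begins 54 mm behind the grasp point. The pads swing forward as they close: fully open they stand 13 mm farther back than shut.
Start: joints at [-70.863, 6.646, 82.598, -0, 90.757, -2.166], TCP at [0.245, -0.629, 0.239] pointing down, gripper open.
Joint ranges: [-162.19, 162.19], [-47.58, 125.68], [4.15, 143.07], [-65.23, 245.23], [0.69, 171.88], [-170.13, 170.13]. Speed limits (degrees/s): [108.29, 108.29, 127.2, 180, 180, 180].

INTERFACE

Orientations are given as a 3x3 rotation matrix whose columns are the frame's x, y, z axes.
In Python, from workcell import robot gives the robot as it stands.
- The arm moves only by the tool send_rows, never from a script. Its arguments are lists of equal length, an entry for each row: "delta_rot": the turn, a rotation vector about the tool's x, y, z in units of 5 degrees (1.0 is 5 degrees), a list of three; "delta_pos": the shift along the tool's x, y, z in units of 40 mm (1.0 is 40 mm), a list of three; "jaw": the opening in per cent of the stroke, from 0 (shut) to 100 (fully open). In form: {"delta_rot": [[wx, wy, wz], ...], "delta_pos": [[x, y, z], ...], "jaw": [jaw, ...]}. A call has 1 to 5 rows; each row is the pose to reach, as a shift and turn from the pose commanded when the call began, along the tool's axes at that moment; what a row does not reach only later rows make up. A row lasts 1/10 s, in which the tool goes at most 50 mm and 8.59 degrees, less where a joint would pass 70% of its speed; a pose out of reach is approached as far as the arm can. A call with a gripper value outside its range is refused whole. The fingers move at their own pace and stop on an object; "grip_force" is the grip in N (left out, the last holds). Time passes only in rows, so rows that repeat a pose let the fingers close. It gives the time, the measured TCP pose, the force, the opening and the grip force at its end, in the units of the state.
- robot.read_state(): the state, without advancing time (a new reading comes with each control period).
- robot.capture(name): name is "scene" or "top"; returns a dict with "image" (420x560x3 uint8, red, green, blue), "camera_matrix" (3x3 intrinsics, pixels), "D" ([k1, k2, p1, p2, k3] as OpenCV has them; the pictures are not rectified), "R" (3x3) and "t" (3): a world point X has camera coordinates R X + t. Camera axes: x right, y down, z forward; pixel columns grow to the right and rows downward; lengths in m; the calibration is good to about 2 mm. A picture is of the moment at which its call begins. There is no depth.
- robot.finish_job(): hands the job in; it is judged then, once.
Trained networks look in the newest picture that a camera, given by its name, has taken for a name from the list of things; names that differ only in an ending like _2 or _b are one class to them, and where a whole thing is asked for, a point or a joint stands for the part that bears it (a point fixed in the world has none). Each returns a list of dicts, best first, with "conf" (0 to 1); they miss things now and then, are a little off and sometimes report something else, mostly with a low value. They report only what shows in the picture. A call takes as long as a camera call. They do not tell look-alikes from the thing itself.
- robot.outline_of(thing, camera): "pixels" (420x560 bool, what is visible of it) and "box" ([left, top, width, height] in pixels, round what is visible of it).
The state is a dict: "time": time; "joint_positions": joint angles; "joint_velocities": joint speeds; "joint_efforts": joint torques, N m; "eef_pos": TCP position; "ee_rot": TCP orientation; "force": force on the tool from outside, world axes, zero at the start; "torque": the same for the moment, N m; "width": opening from 0.0 (shut) to 1.0 (fully open); "gripper_force": force on a finger pad.
Only numpy, scipy, OpenCV 4.12 (cv2) and the standard library are available. Lean on these libraries where they do the work, as an engineer would, in place of code of your own. Each camera call takes 0.05 s, during which the arm holds its last target. There are 200 camera calls.

TASK

Assemble the antenna base on the mast foot with the blue flange: thread onto its stud, from the bottom up, the black rubber gasket, the white ceramic insulator and the brass contact ring, then set the yellow cap over the end of the stud, each part lying flat on the one below. Leave the foot with the red flange bare, and leave the tweezers and the dish of connectors where they lie.

Things in the scene. Friction and masses are not known exactly. Their poses are not given: they have to be found in the camera images.
- gasket_mid (a point): Black rubber gasket: a loose flat ring lying on the desk, 54 mm outside diameter, 22 mm hole, 14 mm high. The point is its centre, half-way up (7 mm above its underside). z up along the hole.
- insulator_mid (a point): White ceramic insulator with three fine ribs: a loose upright tube standing on the desk, 48 mm outside diameter, 22 mm hole right through, 22 mm high. The point is its centre, half-way up (11 mm above its underside). z up along the hole.
- contact_mid (a point): Brass contact ring: a loose flat ring lying on the desk, 42 mm outside diameter, 22 mm hole, 12 mm high. The point is its centre, half-way up (6 mm above its underside). z up along the hole.
- cap_mid (a point): Yellow plastic cap with fine upright ribs: a loose round cap standing on the desk open side down, 38 mm outside diameter, 24 mm high; a blind hole 22 mm wide and 12 mm deep opens in its underside, its top is closed. The point is its centre, half-way up (12 mm above its underside). z up.
- foot_blue: The mast foot to build on, fixed to the desk: a round blue flange, 84 mm diameter and 10 mm thick, with an upright steel stud in its centre, 13 mm diameter, standing 56 mm above the flange's top (66 mm above the desk), its end tapered to 8 mm. The origin is on the stud's axis at desk level, z up. The three rings together are 48 mm high, so that 8 mm of stud is left for the cap.
- foot_red: A second, like mast foot with a red flange, fixed to the desk (same sizes and origin): not to be used.
- tweezers: Stainless tweezers lying loose on the desk, about 110 mm long (along x), up to 17 mm wide, 8 mm high. The origin is near their middle at desk level. To be left alone.
- dish: Loose round dark steel dish with small aluminium connectors in it, 72 mm across, about 20 mm high. The origin is the centre of its underside. To be left alone.
There are look-alikes about, which are no part of the job. What is shaped like the part that bears gasket_mid but pink, purple or turquoise is not meant.

How it is judged (in metres and radians):
On the way, in this order (a step that is already met when the one before it is completed fails the run):
1. the black gasket lies flat on the blue foot's flange, the stud through it (horizontal distance between gasket_mid and foot_blue below 0.009 m and z of gasket_mid in the frame of foot_blue between 0.013 and 0.021 m and angle between gasket_mid's own z axis and vertical below 0.12 rad), for 0.2 s.
2. the white insulator stands on the gasket (horizontal distance between insulator_mid and foot_blue below 0.009 m and z of insulator_mid in the frame of foot_blue between 0.031 and 0.039 m and angle between insulator_mid's own z axis and vertical below 0.12 rad), for 0.2 s.
3. the brass contact ring lies on the insulator (horizontal distance between contact_mid and foot_blue below 0.009 m and z of contact_mid in the frame of foot_blue between 0.048 and 0.056 m and angle between contact_mid's own z axis and vertical below 0.12 rad), for 0.2 s.
4. the yellow cap sits over the stud's end on the brass ring (horizontal distance between cap_mid and foot_blue below 0.009 m and z of cap_mid in the frame of foot_blue between 0.066 and 0.074 m and angle between cap_mid's own z axis and vertical below 0.12 rad), for 0.2 s.
At the end, for the whole second after the job is handed in: On the blue foot's stud, from the flange up: gasket, insulator, brass ring, cap, each within 9 mm of the stud's axis, within 4 mm of the height it has when lying flat on the one below, tilted less than 7 degrees, at rest and released (all of step 1 and all of step 2 and all of step 3 and all of step 4 and linear speed of each of gasket, insulator, contact, cap below 0.02 m/s and angular speed of each of gasket, insulator, contact, cap below 0.3 rad/s); the robot touches nothing.
It fails at once if the tweezers or the dish is pushed more than 30 mm from its place (distance of any of tweezers, dish from where it was at the start of the episode above 0.03 m).
It fails at once if the dish is tipped over (angle between dish's own z axis and vertical above 0.5 rad).
It fails at once if a part is set on the red foot ((horizontal distance between gasket_mid and foot_red below 0.015 m and z of gasket_mid in the frame of foot_red below 0.03 m and linear speed of gasket below 0.02 m/s) or (horizontal distance between insulator_mid and foot_red below 0.015 m and z of insulator_mid in the frame of foot_red below 0.03 m and linear speed of insulator below 0.02 m/s) or (horizontal distance between contact_mid and foot_red below 0.015 m and z of contact_mid in the frame of foot_red below 0.03 m and linear speed of contact below 0.02 m/s) or (horizontal distance between cap_mid and foot_red below 0.015 m and z of cap_mid in the frame of foot_red below 0.08 m and linear speed of cap below 0.02 m/s)).
It also fails if it takes over 102 s, if anything falls off the work surface, if the arm or the gripper's body presses on something with over 40 N, if the wrist force passes 120 N, or if a joint passes its speed limit or range.

## Working session

There is one attempt and no reset: what is moved stays moved. The work goes in short steps, Python scripts to look and compute and a tool call to move; the robot and the scene stay as the last step left them, time stands still between calls to the robot, and variables do not carry over. Pictures are saved under pics/ and viewed, at most 14 in all, crops included, and the job is handed in when it is done.

Besides the shell and the picture viewer there is one more tool, called after "Request:" by a JSON object that holds its "fn" and its "kwargs", one argument or row to a line. send_rows: Moves the arm, as the interface text tells. Its arguments: {"type":"object","properties":{"delta_rot":{"type":"array"},"delta_pos":{"type":"array"},"jaw":{"type":"array"},"grip_force":{"type":"number"}},"required":["delta_rot","delta_pos","jaw"]}

```bash
ls; mkdir -p pics; python3 - <<'E'
from workcell import robot
import cv2
s=robot.read_state();print(s['time'],s['eef_pos'],s['ee_rot'],s['width'])
for n in("scene","top"):
    c=robot.capture(n);cv2.imwrite(f"pics/{n}0.png",c["image"][...,::-1])
    print(n,c["camera_matrix"],c["D"],c["R"],c["t"])
E
```

```text
pics
0.0 [ 0.24513767 -0.62871402  0.23855729] [[ 9.31686270e-01  3.63263729e-01 -3.96294031e-04]
 [ 3.63263943e-01 -9.31685593e-01  1.12384295e-03]
 [ 3.90299395e-05 -1.19102838e-03 -9.99999290e-01]] 1.0013749078631633
scene [[439.25275355   0.         287.98165316]
 [  0.         439.25275355 204.7030104 ]
 [  0.           0.           1.        ]] [-0.02180529  0.          0.          0.          0.        ] [[-0.89314101  0.44977476  0.00134371]
 [ 0.33007241  0.65746543 -0.67734143]
 [-0.30553452 -0.60451789 -0.73566758]] [ 0.51823529 -0.17322181  1.07694063]
top [[529.92961886   0.         281.14028106]
 [  0.         529.92961886 207.76830772]
 [  0.           0.           1.        ]] [-0.0436112  0.         0.         0.         0.       ] [[-0.00302339 -0.99997194 -0.00685429]
 [-0.99722106  0.00352515 -0.0744159 ]
 [ 0.07443798  0.00661025 -0.99720374]] [0.00771898 0.58146791 1.09961872]
```

View pics/scene0.png

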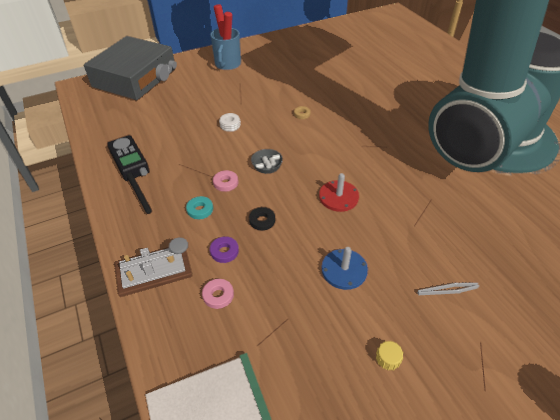

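View pics/top0.png

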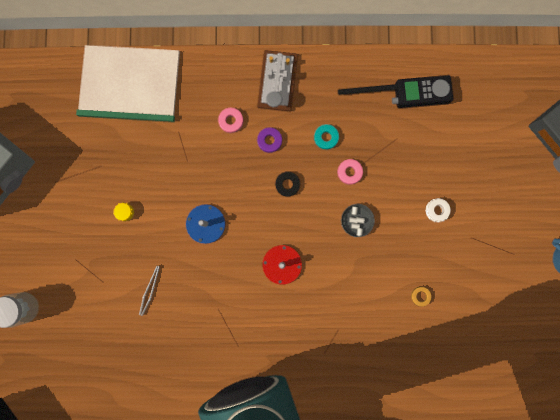

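```bash
cat > h.py <<'E'
from workcell import robot
import cv2,numpy as np
from scipy.optimize import minimize
from scipy.spatial.transform import Rotation as Rn
def proj(c,P):
    return cv2.projectPoints(np.float64(P).reshape(-1,1,3),cv2.Rodrigues(c["R"])[0],np.float64(c["t"]),c["camera_matrix"],np.float64(c["D"]))[0].reshape(-1,2)
def ray(c,px,z):
    u=cv2.undistortPoints(np.float64(px).reshape(-1,1,2),c["camera_matrix"],np.float64(c["D"])).reshape(-1,2)
    d=np.c_[u,np.ones(len(u))]@c["R"]; o=-c["R"].T@c["t"]
    return o+d*((z-o[2])/d[:,2])[:,None]
def cyl(x,y,z0,z1,r):
    a=np.linspace(0,2*np.pi,48,endpoint=False)
    return np.vstack([np.c_[x+r*np.cos(a),y+r*np.sin(a),np.full(48,z)] for z in(z0,z1)])
def fit(c,box,h,r,z0=0):
    """xy of an upright cylinder whose projected box matches the outline box (pixels, left top width height)"""
    l,t,w,hh=box; tgt=np.array([l-.5,t-.5,l+w-.5,t+hh-.5])
    x0=ray(c,[[l+w/2,t+hh/2]],z0+h/2)[0,:2]
    def bx(p):
        q=proj(c,cyl(p[0],p[1],z0,z0+h,r)); return np.r_[q.min(0),q.max(0)]
    f=minimize(lambda p:((bx(p)-tgt)**2).sum(),x0,method="Nelder-Mead",options=dict(xatol=1e-5,fatol=1e-4))
    return f.x,np.round(bx(f.x)-tgt,1)
PARTS=dict(gasket_mid=(.014,.027),insulator_mid=(.022,.024),contact_mid=(.012,.021),cap_mid=(.024,.019))
E
python3 - <<'E'
from h import *
C={n:robot.capture(n) for n in("top","scene")}
dims=dict(PARTS,foot_blue=(.01,.042),foot_red=(.01,.042),dish=(.02,.036),tweezers=(.008,.055))
for t,(h,r) in dims.items():
    for n,c in C.items():
        for d in robot.outline_of(t,n)[:5]:
            x,e=fit(c,d["box"],h,r);print(t,n,round(d["conf"],2),d["box"],x.round(4),e,C[n]["image"][d["pixels"]].mean(0).round())
E
```

```text
gasket_mid top 0.82 [219.1, 107.7, 23.9, 26.1] [0.7738 0.1152] [-0.8  0.1  0.8 -0.1] [212. 114. 128.]
gasket_mid top 0.8 [314.8, 123.1, 24.9, 25.9] [ 0.7391 -0.0932] [-0.3 -0.   0.3  0. ] [ 21. 151. 138.]
gasket_mid top 0.73 [275.7, 170.9, 28.2, 25.1] [ 0.6359 -0.0117] [ 1.5 -0.3 -1.5  0.3] [46. 38. 31.]
gasket_mid top 0.68 [340.1, 158.0, 24.2, 26.4] [ 0.6621 -0.1462] [-0.8  0.3  0.8 -0.3] [222. 120. 137.]
gasket_mid top 0.67 [256.2, 127.2, 25.1, 25.1] [0.7314 0.0332] [-0.  -0.4  0.   0.4] [120.  55. 137.]
gasket_mid scene 0.88 [209.2, 235.5, 26.8, 31.0] [0.7353 0.0323] [-1.4  1.8  1.4 -1.7] [115.  64. 131.]
gasket_mid scene 0.73 [250.0, 208.2, 26.5, 19.4] [ 0.6324 -0.0089] [-0.3 -2.8  0.3  2.6] [42. 40. 38.]
gasket_mid scene 0.72 [204.7, 278.5, 31.3, 30.4] [0.772  0.1171] [-0.3 -0.4  0.4  0.3] [197. 130. 145.]
gasket_mid scene 0.65 [213.8, 171.7, 25.4, 18.9] [ 0.6601 -0.141 ] [-0.1 -1.6  0.1  1.5] [195. 128. 142.]
gasket_mid scene 0.65 [190.1, 193.1, 25.0, 27.8] [ 0.7318 -0.0915] [-1.2  2.   1.2 -1.9] [ 73. 143. 135.]
insulator_mid scene 0.86 [217.1, 113.3, 22.4, 17.9] [ 0.581 -0.33
[... 465 characters left out ...]
 scene 0.56 [320.0, 244.7, 49.9, 47.9] [0.5496 0.1685] [ 1.7  3.6 -1.7 -3. ] [ 68.  90. 125.]
foot_red top 0.72 [266.0, 244.4, 36.4, 36.4] [0.4668 0.0008] [-1.6 -1.7  1.6  1.7] [178.  35.  26.]
foot_red scene 0.66 [319.8, 177.7, 39.1, 33.6] [0.4605 0.0016] [-0.5  1.   0.5 -0.9] [152.  65.  60.]
dish top 0.94 [341.3, 206.1, 33.5, 29.0] [ 0.5551 -0.1568] [-0.8 -2.6  0.7  2.6] [98. 95. 87.]
dish scene 0.95 [248.1, 147.7, 35.5, 27.8] [ 0.5581 -0.1572] [ 1.7  0.  -1.7  0.1] [109. 107. 102.]
tweezers top 0.48 [137.7, 261.8, 24.6, 52.4] [0.4134 0.2877] [-13.7   0.1  13.7  -0.2] [143. 126. 112.]
tweezers scene 0.95 [415.6, 278.1, 64.8, 19.6] [0.4042 0.2813] [  0.2 -19.5  -0.2  16.2] [153. 144. 137.]
```

```bash
cat >> h.py <<'E'
def blob(c,guess,h,r,test,z0=0):
    """xy by matching the hull centroid of the coloured blob near guess with the hull centroid of the projected cylinder"""
    q=proj(c,cyl(guess[0],guess[1],z0,z0+h,r*1.4)).astype(np.int32)
    win=np.zeros((420,560),np.uint8); cv2.fillConvexPoly(win,cv2.convexHull(q),1)
    hsv=cv2.cvtColor(c["image"],cv2.COLOR_RGB2HSV).astype(int)
    m=(test(hsv[...,0],hsv[...,1],hsv[...,2])&(win>0)).astype(np.uint8)
    n,lab,st,_=cv2.connectedComponentsWithStats(m)
    m=lab==1+st[1:,4].argmax(); ys,xs=m.nonzero()
    def cen(p):
        H=cv2.convexHull(np.float32(p)); M=cv2.moments(H); return np.array([M["m10"],M["m01"]])/M["m00"],M["m00"]
    tc,ta=cen(np.c_[xs,ys])
    f=minimize(lambda p:((cen(proj(c,cyl(p[0],p[1],z0,z0+h,r)))[0]-tc)**2).sum(),guess[:2],method="Nelder-Mead",options=dict(xatol=1e-5,fatol=1e-6))
    return f.x.round(4), round(ta/cen(proj(c,cyl(*f.x,z0,z0+h,r)))[1],2)
T=dict(gasket_mid=lambda h,s,v:v<75, insulator_mid=lambda h,s,v:(s<70)&(v>110), contact_mid=lambda h,s,v:(h>14)&(h<28)&(v>130)&(s>90),
 cap_mid=lambda h,s,v:(h>22)&(h<35)&(s>110)&(v>100), foot_blue=lambda h,s,v:(h>100)&(h<125)&(s>120), foot_red=lambda h,s,v:((h<6)|(h>172))&(s>170)&(v>90))
D=dict(PARTS,foot_blue=(.01,.042),foot_red=(.01,.042))
E
python3 - <<'E'
from h import *
print(robot.tip_reach)
G=dict(gasket_mid=(.634,-.010),insulator_mid=(.581,-.331),contact_mid=(.399,-.287),cap_mid=(.577,.344),foot_blue=(.551,.167),foot_red=(.464,.001))
C={n:robot.capture(n) for n in("top","scene")}
for t,g in G.items():
    print(t,*[(n,*blob(c,g,*D[t],T[t])) for n,c in C.items()])
# crops
im=[cv2.resize(C["top"]["image"][y-24:y+24,x-24:x+24],(260,260),interpolation=0) for x,y in[(288,184),(438,210),(422,296),(123,212),(206,223)]]
im.append(cv2.resize(C["scene"]["image"][238:294,318:374],(260,260),interpolation=0))
cv2.imwrite("pics/crop0.png",np.vstack([np.hstack(im[:3]),np.hstack(im[3:])])[...,::-1])
E
```

```text
0.008
gasket_mid ('top', array([ 0.6345, -0.0084]), 0.89) ('scene', array([ 0.6362, -0.008 ]), 0.86)
insulator_mid ('top', array([ 0.5768, -0.3287]), 0.95) ('scene', array([ 0.5774, -0.3287]), 0.97)
contact_mid ('top', array([ 0.3932, -0.2896]), 0.9) ('scene', array([ 0.3935, -0.2898]), 0.87)
cap_mid ('top', array([0.5754, 0.3443]), 0.85) ('scene', array([0.5759, 0.3439]), 0.85)
foot_blue ('top', array([0.5493, 0.169 ]), 0.92) ('scene', array([0.5507, 0.1693]), 0.89)
foot_red ('top', array([0.4623, 0.0048]), 0.95) ('scene', array([0.4632, 0.0054]), 0.88)
```

View pics/crop0.png

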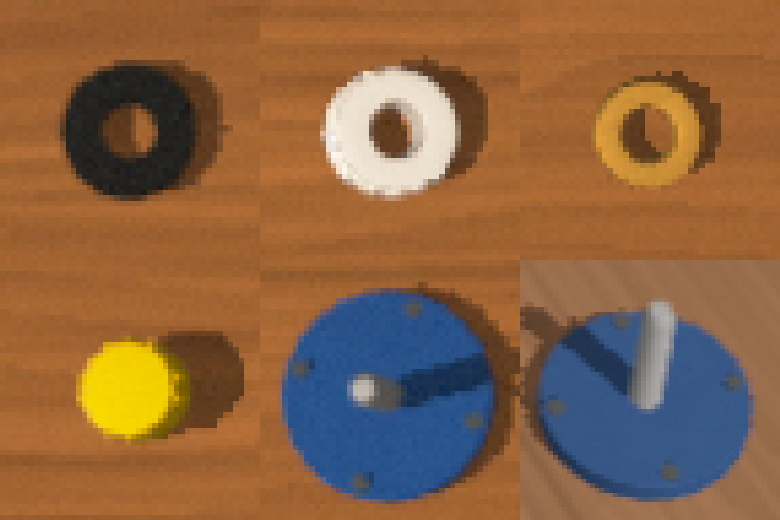

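Request:
{"fn": "send_rows", "kwargs": {
  "delta_rot": [
    [0,0,0],
    [0,0,0],
    [0,0,0],
    [0,0,0],
    [0,0,0]
  ],
  "delta_pos": [
    [14.7,-10.9,2.2],
    [14.7,-10.9,2.2],
    [14.7,-10.9,2.2],
    [14.7,-10.9,2.2],
    [14.7,-10.9,2.2]
  ],
  "jaw": [80,80,80,80,80],
  "grip_force": 40
}}

```text
time: 1.6
eef_pos: [0.3779, -0.417, 0.2094]
ee_rot: [[0.932, 0.363, 0.0], [0.363, -0.932, -0.0], [0.0, 0.0, -1.0]]
force: [1.1, -1.0, 0.6]
width: 0.799
gripper_force: 0.0
```

```bash
cat > go.py <<'E'
import sys
from h import *
s=robot.read_state(); p=np.array(s['eef_pos']); R=np.array(s['ee_rot'])
print("t",s['time'],"pos",p.round(4),"w",round(s['width'],3),"F",np.round(s['force'],1),"gf",s['gripper_force'])
print("tilt mrad",(R[:2,2]*1e3).round(1),"yaw",round(np.degrees(np.arctan2(R[1,0],R[0,0])),2))
a=sys.argv[1:]
for i in range(0,len(a),3):
    d=np.float64(a[i:i+3])
    print(a[i:i+3],"delta units",(R.T@(d-p)/.04).round(3)); p=d
E
python3 go.py .6353 -.0082 .15
```

```text
t 1.6 pos [ 0.3779 -0.417   0.2094] w 0.799 F [ 1.1 -1.   0.6] gf 0.0
tilt mrad [ 0.3 -0.3] yaw 21.28
['.6353', '-.0082', '.15'] delta units [ 9.705 -7.187  1.484]
```

Request:
{"fn": "send_rows", "kwargs": {
  "delta_rot": [
    [0,0,0],
    [0,0,0],
    [0,0,0],
    [0,0,0],
    [0,0,0]
  ],
  "delta_pos": [
    [9.7,-7.2,1.5],
    [9.7,-7.2,1.5],
    [9.7,-7.2,1.5],
    [9.7,-7.2,1.5],
    [9.7,-7.2,1.5]
  ],
  "jaw": [80,80,80,80,80]
}}

```text
time: 2.1
eef_pos: [0.5099, -0.2067, 0.1788]
ee_rot: [[0.932, 0.363, 0.001], [0.363, -0.932, -0.0], [0.001, 0.001, -1.0]]
force: [0.1, -0.6, -0.5]
width: 0.799
gripper_force: 0.0
```

```bash
python3 go.py .6353 -.0082 .10 .6353 -.0082 .011
```

```text
t 2.1 pos [ 0.5099 -0.2067  0.1788] w 0.799 F [ 0.1 -0.6 -0.5] gf 0.0
tilt mrad [ 0.7 -0.4] yaw 21.3
['.6353', '-.0082', '.10'] delta units [ 4.723 -3.485  1.97 ]
['.6353', '-.0082', '.011'] delta units [-1.000e-03 -1.000e-03  2.225e+00]
```

Request:
{"fn": "send_rows", "kwargs": {
  "delta_rot": [
    [0,0,0],
    [0,0,0],
    [0,0,0],
    [0,0,0],
    [0,0,0]
  ],
  "delta_pos": [
    [4.7,-3.5,2],
    [4.7,-3.5,2],
    [4.7,-3.5,2],
    [4.7,-3.5,2],
    [4.7,-3.5,2]
  ],
  "jaw": [80,80,80,80,80]
}}

```text
time: 2.6
eef_pos: [0.6342, -0.0078, 0.0981]
ee_rot: [[0.932, 0.364, 0.0], [0.364, -0.932, -0.0], [0.0, 0.0, -1.0]]
force: [0.3, -0.7, -0.0]
width: 0.793
gripper_force: 0.0
```

Request:
{"fn": "send_rows", "kwargs": {
  "delta_rot": [
    [0,0,0],
    [0,0,0]
  ],
  "delta_pos": [
    [0,0,0],
    [0,0,0]
  ],
  "jaw": [80,80]
}}

```text
time: 2.8
eef_pos: [0.6334, -0.0091, 0.098]
ee_rot: [[0.931, 0.365, -0.001], [0.365, -0.931, -0.0], [-0.001, -0.0, -1.0]]
force: [-0.9, -0.2, -0.2]
width: 0.8
gripper_force: 0.0
```

```bash
python3 go.py .6353 -.0082 .05 .6353 -.0082 .011
```

```text
t 2.8 pos [ 0.6334 -0.0091  0.098 ] w 0.8 F [-0.9 -0.2 -0.2] gf 0.0
tilt mrad [-1.3 -0.1] yaw 21.4
['.6353', '-.0082', '.05'] delta units [ 0.055 -0.004  1.201]
['.6353', '-.0082', '.011'] delta units [0.001 0.    0.975]
```

Request:
{"fn": "send_rows", "kwargs": {
  "delta_rot": [
    [0,0,0],
    [0,0,0],
    [0,0,0],
    [0,0,0],
    [0,0,0]
  ],
  "delta_pos": [
    [0.03,0,0.8],
    [0.03,0,1.6],
    [0.03,0,2.0],
    [0.03,0,2.17],
    [0.03,0,2.17]
  ],
  "jaw": [80,80,80,80,80]
}}

```text
time: 3.3
eef_pos: [0.6345, -0.01, 0.0121]
ee_rot: [[0.932, 0.363, -0.0], [0.363, -0.932, -0.0], [-0.0, 0.0, -1.0]]
force: [-0.1, -0.2, -0.3]
width: 0.801
gripper_force: 0.0
```

Request:
{"fn": "send_rows", "kwargs": {
  "delta_rot": [
    [0,0,0],
    [0,0,0],
    [0,0,0]
  ],
  "delta_pos": [
    [0,0,0],
    [0,0,0],
    [0,0,0]
  ],
  "jaw": [70,66,60]
}}

```text
time: 3.6
eef_pos: [0.6354, -0.0095, 0.0139]
ee_rot: [[0.932, 0.363, 0.002], [0.363, -0.932, -0.0], [0.002, 0.001, -1.0]]
force: [-3.6, -0.4, 9.9]
width: 0.606
gripper_force: 31.7
```

```bash
python3 go.py; python3 - <<'E'
from h import *
c=robot.capture("scene");x,y=proj(c,[[.635,-.008,.01]])[0].astype(int)
cv2.imwrite("pics/g1.png",cv2.resize(c["image"][y-60:y+60,x-70:x+70],None,fx=4,fy=4)[...,::-1])
E
```

```text
t 3.6 pos [ 0.6354 -0.0095  0.0139] w 0.606 F [-3.6 -0.4  9.9] gf 31.6650964692235
tilt mrad [ 2.3 -0.2] yaw 21.3
```

View pics/g1.png

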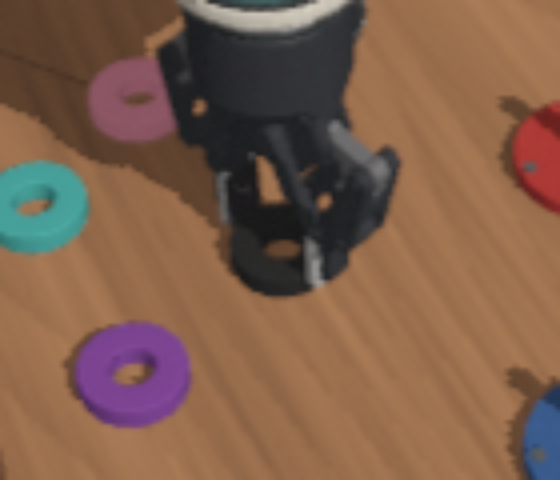

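Request:
{"fn": "send_rows", "kwargs": {
  "delta_rot": [
    [0,0,0],
    [0,0,0],
    [0,0,0],
    [0,0,0],
    [0,0,0]
  ],
  "delta_pos": [
    [0,0,0],
    [0,0,0],
    [0,0,-0.4],
    [0,0,-1.4],
    [0,0,-2.5]
  ],
  "jaw": [45,45,45,45,45]
}}

```text
time: 4.15
eef_pos: [0.634, -0.0093, 0.1134]
ee_rot: [[0.932, 0.363, -0.001], [0.363, -0.932, 0.0], [-0.001, -0.001, -1.0]]
force: [1.1, 0.1, -0.7]
width: 0.606
gripper_force: 41.9
```

```bash
python3 go.py .5497 .1682 .13
```

```text
t 4.15 pos [ 0.634  -0.0093  0.1134] w 0.606 F [ 1.1  0.1 -0.7] gf 41.85872387140989
tilt mrad [-1.3  0.1] yaw 21.31
['.5497', '.1682', '.13'] delta units [-0.351 -4.901 -0.412]
```

Request:
{"fn": "send_rows", "kwargs": {
  "delta_rot": [
    [0,0,0],
    [0,0,0],
    [0,0,0],
    [0,0,0],
    [0,0,0]
  ],
  "delta_pos": [
    [-0.05,-0.7,-0.2],
    [-0.15,-1.8,-0.3],
    [-0.35,-4.9,-0.4],
    [-0.35,-4.9,-0.4],
    [-0.35,-4.9,-0.4]
  ],
  "jaw": [45,45,45,45,45]
}}

```text
time: 4.65
eef_pos: [0.5488, 0.1709, 0.1297]
ee_rot: [[0.931, 0.365, 0.002], [0.365, -0.931, 0.001], [0.002, -0.0, -1.0]]
force: [-0.1, -0.2, -0.7]
width: 0.599
gripper_force: 41.9
```

Request:
{"fn": "send_rows", "kwargs": {
  "delta_rot": [
    [0,0,0],
    [0,0,0],
    [0,0,0]
  ],
  "delta_pos": [
    [0,0,0],
    [0,0,0],
    [0,0,0]
  ],
  "jaw": [45,45,45]
}}

```text
time: 4.95
eef_pos: [0.5507, 0.1675, 0.1285]
ee_rot: [[0.932, 0.363, 0.001], [0.363, -0.932, 0.0], [0.001, 0.0, -1.0]]
force: [-0.2, -0.3, -0.8]
width: 0.597
gripper_force: 41.9
```

```bash
python3 go.py .5497 .1682 .10; python3 - <<'E'
from h import *
im=[]
for n in("scene","top"):
    c=robot.capture(n);x,y=proj(c,[[.55,.169,.09]])[0].astype(int)
    im.append(cv2.resize(c["image"][y-45:y+60,x-50:x+50],None,fx=4,fy=4))
cv2.imwrite("pics/p1.png",np.hstack(im)[...,::-1])
E
```

```text
t 4.95 pos [0.5507 0.1675 0.1285] w 0.597 F [-0.2 -0.3 -0.8] gf 41.866825483739376
tilt mrad [0.7 0. ] yaw 21.27
['.5497', '.1682', '.10'] delta units [-0.018 -0.025  0.714]
```

View pics/p1.png

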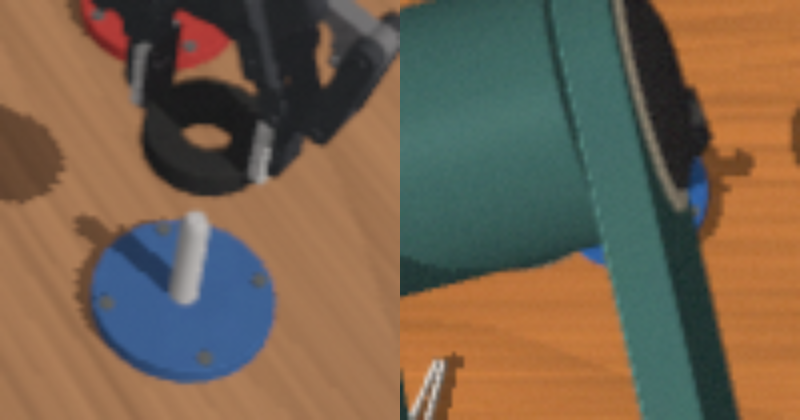

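Request:
{"fn": "send_rows", "kwargs": {
  "delta_rot": [
    [0,0,0],
    [0,0,0],
    [0,0,0],
    [0,0,0],
    [0,0,0]
  ],
  "delta_pos": [
    [0,0,0.5],
    [0,0,1.1],
    [0,0,1.7],
    [0,0,2.2],
    [0,0,2.5]
  ],
  "jaw": [45,45,45,45,45]
}}

```text
time: 5.55
eef_pos: [0.55, 0.1672, 0.0261]
ee_rot: [[0.932, 0.362, -0.002], [0.362, -0.932, -0.0], [-0.002, -0.0, -1.0]]
force: [0.0, 0.2, -0.8]
width: 0.6
gripper_force: 41.9
```

Request:
{"fn": "send_rows", "kwargs": {
  "delta_rot": [
    [0,0,0],
    [0,0,0],
    [0,0,0]
  ],
  "delta_pos": [
    [0,0,0.04],
    [0,0,0.07],
    [0,0,0.07]
  ],
  "jaw": [45,45,45]
}}

```text
time: 5.85
eef_pos: [0.5509, 0.1681, 0.026]
ee_rot: [[0.932, 0.363, 0.001], [0.363, -0.932, 0.0], [0.001, 0.0, -1.0]]
force: [0.1, -0.7, 0.5]
width: 0.597
gripper_force: 41.9
```

Request:
{"fn": "send_rows", "kwargs": {
  "delta_rot": [
    [0,0,0],
    [0,0,0],
    [0,0,0],
    [0,0,0],
    [0,0,0]
  ],
  "delta_pos": [
    [0,0,0.03],
    [0,0,0.03],
    [0,0,0.03],
    [0,0,0],
    [0,0,-0.3]
  ],
  "jaw": [58,63,68,75,80]
}}

```text
time: 6.35
eef_pos: [0.5496, 0.1679, 0.0363]
ee_rot: [[0.932, 0.363, -0.002], [0.363, -0.932, -0.001], [-0.002, -0.0, -1.0]]
force: [-0.1, 0.5, -0.4]
width: 0.798
gripper_force: 0.0
```

Request:
{"fn": "send_rows", "kwargs": {
  "delta_rot": [
    [0,0,0],
    [0,0,0],
    [0,0,0],
    [0,0,0],
    [0,0,0]
  ],
  "delta_pos": [
    [0,0,-0.8],
    [0,0,-1.8],
    [0,0,-2.8],
    [0,2,-2.8],
    [0,3,-2.8]
  ],
  "jaw": [80,80,80,80,80]
}}

```text
time: 6.85
eef_pos: [0.5874, 0.0747, 0.1521]
ee_rot: [[0.931, 0.366, 0.004], [0.366, -0.931, 0.0], [0.004, 0.001, -1.0]]
force: [0.8, 0.1, -0.6]
width: 0.8
gripper_force: 0.0
```

```bash
python3 go.py .577 -.3287 .14; python3 - <<'E'
from h import *
c=robot.capture("scene");x,y=proj(c,[[.55,.169,.03]])[0].astype(int)
print(blob(c,(.55,.169),*D["gasket_mid"],T["gasket_mid"],.01))
cv2.imwrite("pics/p2.png",cv2.resize(c["image"][y-50:y+50,x-60:x+60],None,fx=3,fy=3)[...,::-1])
E
```

```text
t 6.85 pos [0.5874 0.0747 0.1521] w 0.8 F [ 0.8  0.1 -0.6] gf 0.0
tilt mrad [3.9 0.4] yaw 21.46
['.577', '-.3287', '.14'] delta units [-3.934  9.291  0.298]
(array([0.552 , 0.1685]), 0.89)
```

View pics/p2.png

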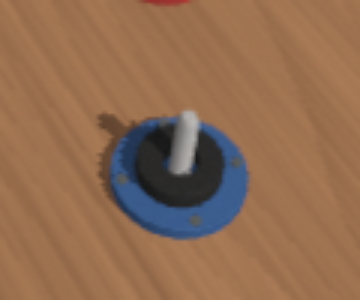

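The gasket lies flat on the blue flange, with the stud through it at (180,165). Next is the insulator.

Request:
{"fn": "send_rows", "kwargs": {
  "delta_rot": [
    [0,0,0],
    [0,0,0],
    [0,0,0],
    [0,0,0],
    [0,0,0]
  ],
  "delta_pos": [
    [-3.9,9.3,0.3],
    [-3.9,9.3,0.3],
    [-3.9,9.3,0.3],
    [-3.9,9.3,0.3],
    [-3.9,9.3,0.3]
  ],
  "jaw": [75,75,75,75,75]
}}

```text
time: 7.4
eef_pos: [0.5799, -0.1769, 0.1428]
ee_rot: [[0.932, 0.363, 0.001], [0.363, -0.932, -0.0], [0.001, 0.001, -1.0]]
force: [0.4, -0.1, 0.2]
width: 0.751
gripper_force: 0.0
```

```bash
python3 go.py .577 -.3287 .11
```

```text
t 7.4 pos [ 0.5799 -0.1769  0.1428] w 0.751 F [ 0.4 -0.1  0.2] gf 0.0
tilt mrad [ 1.  -0.3] yaw 21.3
['.577', '-.3287', '.11'] delta units [-1.448  3.509  0.822]
```

Request:
{"fn": "send_rows", "kwargs": {
  "delta_rot": [
    [0,0,0],
    [0,0,0],
    [0,0,0],
    [0,0,0],
    [0,0,0]
  ],
  "delta_pos": [
    [-1.45,3.5,0.8],
    [-1.45,3.5,0.8],
    [-1.45,3.5,0.8],
    [-1.45,3.5,0.8],
    [-1.45,3.5,0.8]
  ],
  "jaw": [75,75,75,75,75]
}}

```text
time: 7.9
eef_pos: [0.5768, -0.3274, 0.1098]
ee_rot: [[0.932, 0.361, -0.0], [0.361, -0.932, 0.0], [-0.0, -0.001, -1.0]]
force: [0.0, 0.6, 0.0]
width: 0.748
gripper_force: 0.0
```

Request:
{"fn": "send_rows", "kwargs": {
  "delta_rot": [
    [0,0,0],
    [0,0,0]
  ],
  "delta_pos": [
    [0,0,0],
    [0,0,0]
  ],
  "jaw": [75,75]
}}

```text
time: 8.1
eef_pos: [0.5776, -0.3251, 0.1105]
ee_rot: [[0.931, 0.365, 0.001], [0.365, -0.931, -0.0], [0.001, 0.001, -1.0]]
force: [0.4, -0.8, -0.3]
width: 0.75
gripper_force: 0.0
```

```bash
python3 go.py .577 -.3287 .018
```

```text
t 8.1 pos [ 0.5776 -0.3251  0.1105] w 0.75 F [ 0.4 -0.8 -0.3] gf 0.0
tilt mrad [ 0.8 -0.3] yaw 21.38
['.577', '-.3287', '.018'] delta units [-0.048  0.077  2.313]
```

Request:
{"fn": "send_rows", "kwargs": {
  "delta_rot": [
    [0,0,0],
    [0,0,0],
    [0,0,0],
    [0,0,0],
    [0,0,0]
  ],
  "delta_pos": [
    [-0.02,0.05,0.8],
    [-0.02,0.05,1.6],
    [-0.02,0.05,2.1],
    [-0.02,0.05,2.3],
    [-0.02,0.05,2.3]
  ],
  "jaw": [75,75,75,75,75]
}}

```text
time: 8.6
eef_pos: [0.5771, -0.3276, 0.0173]
ee_rot: [[0.931, 0.364, -0.001], [0.364, -0.931, 0.001], [-0.001, -0.001, -1.0]]
force: [0.8, 0.5, 0.5]
width: 0.747
gripper_force: 0.0
```

Request:
{"fn": "send_rows", "kwargs": {
  "delta_rot": [
    [0,0,0],
    [0,0,0],
    [0,0,0],
    [0,0,0],
    [0,0,0]
  ],
  "delta_pos": [
    [0,0,0],
    [0,0,0],
    [0,0,0],
    [0,0,0],
    [0,0,0]
  ],
  "jaw": [65,58,50,40,40]
}}

```text
time: 9.1
eef_pos: [0.5779, -0.3288, 0.0199]
ee_rot: [[0.932, 0.363, 0.002], [0.363, -0.932, -0.001], [0.002, 0.002, -1.0]]
force: [-2.3, 2.1, 8.7]
width: 0.536
gripper_force: 39.6
```

Request:
{"fn": "send_rows", "kwargs": {
  "delta_rot": [
    [0,0,0],
    [0,0,0],
    [0,0,0],
    [0,0,0],
    [0,0,0]
  ],
  "delta_pos": [
    [0,0,-0.5],
    [0,0,-1.5],
    [0,0,-2.5],
    [0,0,-3.1],
    [0,0,-3.1]
  ],
  "jaw": [40,40,40,40,40]
}}

```text
time: 9.6
eef_pos: [0.5785, -0.3293, 0.1471]
ee_rot: [[0.932, 0.363, 0.006], [0.363, -0.932, -0.004], [0.004, 0.006, -1.0]]
force: [-0.6, -0.7, -0.9]
width: 0.535
gripper_force: 41.3
```

```bash
python3 go.py .550 .1685 .145; python3 - <<'E'
from h import *
c=robot.capture("scene");x,y=proj(c,[[.577,-.3287,.12]])[0].astype(int)
cv2.imwrite("pics/g2.png",cv2.resize(c["image"][max(y-50,0):y+50,x-60:x+60],None,fx=4,fy=4)[...,::-1])
E
```

```text
t 9.6 pos [ 0.5785 -0.3293  0.1471] w 0.535 F [-0.6 -0.7 -0.9] gf 41.30594294518232
tilt mrad [ 6.1 -3.7] yaw 21.3
['.550', '.1685', '.145'] delta units [ 3.8580e+00 -1.1855e+01  2.0000e-03]
```

View pics/g2.png

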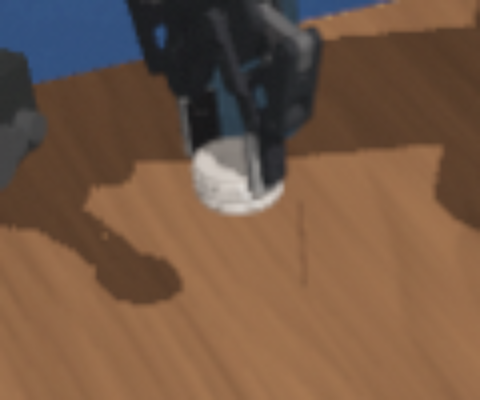

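The insulator is held level in the jaws (240,185). Next I carry it to the blue foot.

Request:
{"fn": "send_rows", "kwargs": {
  "delta_rot": [
    [0,0,0],
    [0,0,0],
    [0,0,0],
    [0,0,0],
    [0,0,0]
  ],
  "delta_pos": [
    [0.2,-0.6,0],
    [0.6,-1.7,0],
    [1.8,-5.5,0],
    [1.8,-5.5,0],
    [1.95,-6,0]
  ],
  "jaw": [40,40,40,40,40]
}}

```text
time: 10.15
eef_pos: [0.5638, -0.1049, 0.1404]
ee_rot: [[0.932, 0.363, -0.001], [0.363, -0.932, 0.0], [-0.001, -0.001, -1.0]]
force: [1.5, -0.5, -0.2]
width: 0.538
gripper_force: 41.3
```

```bash
python3 go.py .550 .1685 .145
```

```text
t 10.15 pos [ 0.5638 -0.1049  0.1404] w 0.538 F [ 1.5 -0.5 -0.2] gf 41.31624022498727
tilt mrad [-1.3  0.4] yaw 21.28
['.550', '.1685', '.145'] delta units [ 2.16  -6.495 -0.112]
```

Request:
{"fn": "send_rows", "kwargs": {
  "delta_rot": [
    [0,0,0],
    [0,0,0],
    [0,0,0],
    [0,0,0],
    [0,0,0]
  ],
  "delta_pos": [
    [2.1,-6.3,0],
    [2.1,-6.3,0],
    [2.1,-6.3,0],
    [2.1,-6.3,0],
    [2.1,-6.3,0]
  ],
  "jaw": [40,40,40,40,40]
}}

```text
time: 10.65
eef_pos: [0.5512, 0.1448, 0.1406]
ee_rot: [[0.932, 0.363, -0.001], [0.363, -0.932, -0.0], [-0.001, -0.0, -1.0]]
force: [1.4, 0.1, -1.1]
width: 0.537
gripper_force: 41.3
```

Request:
{"fn": "send_rows", "kwargs": {
  "delta_rot": [
    [0,0,0],
    [0,0,0],
    [0,0,0]
  ],
  "delta_pos": [
    [0.06,-0.2,0],
    [0.06,-0.2,0],
    [0.06,-0.2,0]
  ],
  "jaw": [40,40,40]
}}

```text
time: 10.95
eef_pos: [0.5514, 0.1504, 0.1409]
ee_rot: [[0.932, 0.363, -0.001], [0.363, -0.932, -0.001], [-0.001, 0.0, -1.0]]
force: [-0.1, -0.3, -0.9]
width: 0.53
gripper_force: 41.4
```

```bash
python3 go.py .550 .1685 .10; python3 - <<'E'
from h import *
for k in range(3):
    c=robot.capture("scene");p=np.array(robot.read_state()["eef_pos"]);z0=p[2]-.019
    print(p.round(4),blob(c,p,*D["insulator_mid"],T["insulator_mid"],z0))
x,y=proj(c,[[.55,.1685,.1]])[0].astype(int)
cv2.imwrite("pics/p3.png",cv2.resize(c["image"][y-50:y+50,x-60:x+60],None,fx=4,fy=4)[...,::-1])
E
```

```text
t 10.95 pos [0.5514 0.1504 0.1409] w 0.53 F [-0.1 -0.3 -0.9] gf 41.369616352021694
tilt mrad [-0.9 -0.6] yaw 21.3
['.550', '.1685', '.10'] delta units [ 0.133 -0.434  1.022]
[0.5515 0.15   0.1411] (array([0.5526, 0.1516]), 0.89)
[0.5516 0.1499 0.1413] (array([0.5526, 0.1512]), 0.89)
[0.5517 0.1499 0.1414] (array([0.5529, 0.1507]), 0.88)
```

View pics/p3.png

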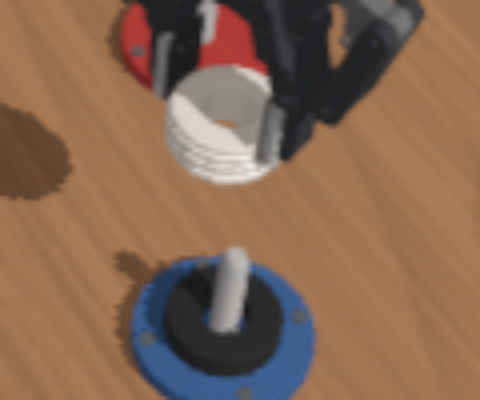

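Request:
{"fn": "send_rows", "kwargs": {
  "delta_rot": [
    [0,0,0],
    [0,0,0],
    [0,0,0],
    [0,0,0],
    [0,0,0]
  ],
  "delta_pos": [
    [0.14,-0.46,0],
    [0.14,-0.46,0.1],
    [0.14,-0.46,0.2],
    [0.14,-0.46,0.3],
    [0.14,-0.46,0.3]
  ],
  "jaw": [40,40,40,40,40]
}}

```text
time: 11.6
eef_pos: [0.5498, 0.1697, 0.1287]
ee_rot: [[0.932, 0.363, -0.001], [0.363, -0.932, -0.0], [-0.001, -0.0, -1.0]]
force: [0.2, 0.9, -0.4]
width: 0.535
gripper_force: 41.4
```

```bash
python3 go.py .550 .1685 .053; python3 - <<'E'
from h import *
for k in range(3):
    c=robot.capture("scene");p=np.array(robot.read_state()["eef_pos"]);z0=p[2]-.019
    print(p.round(4),blob(c,p,*D["insulator_mid"],T["insulator_mid"],z0))
E
```

```text
t 11.6 pos [0.5498 0.1697 0.1287] w 0.535 F [ 0.2  0.9 -0.4] gf 41.39728367328644
tilt mrad [-1.1 -0.4] yaw 21.27
['.550', '.1685', '.053'] delta units [-0.005  0.029  1.893]
[0.55   0.1698 0.1292] (array([0.5509, 0.1709]), 0.89)
[0.5501 0.17   0.1295] (array([0.551, 0.171]), 0.89)
[0.5502 0.1701 0.1297] (array([0.5511, 0.171 ]), 0.89)
```

Request:
{"fn": "send_rows", "kwargs": {
  "delta_rot": [
    [0,0,0],
    [0,0,0],
    [0,0,0],
    [0,0,0],
    [0,0,0]
  ],
  "delta_pos": [
    [0,0.03,0.5],
    [0,0.03,1.0],
    [0,0.03,1.5],
    [0,0.03,1.9],
    [0,0.03,2.1]
  ],
  "jaw": [40,40,40,40,40]
}}

```text
time: 12.25
eef_pos: [0.5501, 0.1691, 0.0442]
ee_rot: [[0.932, 0.363, -0.001], [0.363, -0.932, -0.0], [-0.001, -0.0, -1.0]]
force: [0.4, -0.6, -1.0]
width: 0.539
gripper_force: 41.4
```

Request:
{"fn": "send_rows", "kwargs": {
  "delta_rot": [
    [0,0,0],
    [0,0,0],
    [0,0,0]
  ],
  "delta_pos": [
    [0,0,0.02],
    [0,0,0.04],
    [0,0,0.04]
  ],
  "jaw": [40,40,40]
}}

```text
time: 12.55
eef_pos: [0.5508, 0.1693, 0.0445]
ee_rot: [[0.932, 0.363, 0.001], [0.363, -0.932, 0.0], [0.001, 0.0, -1.0]]
force: [-0.4, -0.3, -0.2]
width: 0.542
gripper_force: 41.4
```

Request:
{"fn": "send_rows", "kwargs": {
  "delta_rot": [
    [0,0,0],
    [0,0,0],
    [0,0,0],
    [0,0,0],
    [0,0,0]
  ],
  "delta_pos": [
    [0,0,0.03],
    [0,0,0.03],
    [0,0,0.03],
    [0,0,0],
    [0,0,-0.3]
  ],
  "jaw": [52,58,64,70,75]
}}

```text
time: 13.05
eef_pos: [0.5498, 0.1691, 0.0552]
ee_rot: [[0.932, 0.363, -0.002], [0.363, -0.932, -0.001], [-0.002, -0.0, -1.0]]
force: [0.5, 0.2, -0.0]
width: 0.752
gripper_force: 0.0
```

Request:
{"fn": "send_rows", "kwargs": {
  "delta_rot": [
    [0,0,0],
    [0,0,0],
    [0,0,0],
    [0,0,0],
    [0,0,0]
  ],
  "delta_pos": [
    [0,0,-0.8],
    [0,0,-1.8],
    [0,0,-2.5],
    [0,1.5,-2.5],
    [0,3,-2.5]
  ],
  "jaw": [75,75,75,70,70]
}}

```text
time: 13.55
eef_pos: [0.5875, 0.0759, 0.1586]
ee_rot: [[0.931, 0.366, 0.003], [0.366, -0.931, 0.0], [0.003, 0.001, -1.0]]
force: [1.9, 0.8, -0.3]
width: 0.703
gripper_force: 0.0
```

```bash
python3 go.py .3933 -.2897 .14; python3 - <<'E'
from h import *
c=robot.capture("scene");x,y=proj(c,[[.55,.169,.03]])[0].astype(int)
print(blob(c,(.55,.169),*D["insulator_mid"],T["insulator_mid"],.024))
cv2.imwrite("pics/p4.png",cv2.resize(c["image"][y-50:y+50,x-60:x+60],None,fx=3,fy=3)[...,::-1])
E
```

```text
t 13.55 pos [0.5875 0.0759 0.1586] w 0.703 F [ 1.9  0.8 -0.3] gf 0.0
tilt mrad [3.2 0.3] yaw 21.46
['.3933', '-.2897', '.14'] delta units [-7.862  6.729  0.447]
(array([0.549 , 0.1709]), 1.01)
```

View pics/p4.png

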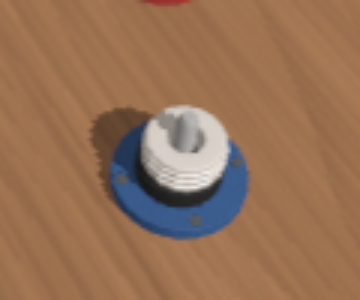

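The insulator sits flat on the gasket, around (185,150). Next is the brass ring.

Request:
{"fn": "send_rows", "kwargs": {
  "delta_rot": [
    [0,0,0],
    [0,0,0],
    [0,0,0],
    [0,0,0],
    [0,0,0]
  ],
  "delta_pos": [
    [-7.9,6.7,0.5],
    [-7.9,6.7,0.5],
    [-7.9,6.7,0.5],
    [-7.9,6.7,0.5],
    [-7.9,6.7,0.5]
  ],
  "jaw": [70,70,70,70,70]
}}

```text
time: 14.1
eef_pos: [0.4669, -0.1449, 0.145]
ee_rot: [[0.932, 0.364, 0.001], [0.364, -0.932, -0.0], [0.001, 0.001, -1.0]]
force: [1.7, -0.8, -0.7]
width: 0.699
gripper_force: 0.0
```

```bash
python3 go.py .3933 -.2897 .10
```

```text
t 14.1 pos [ 0.4669 -0.1449  0.145 ] w 0.699 F [ 1.7 -0.8 -0.7] gf 0.0
tilt mrad [ 1.1 -0.5] yaw 21.32
['.3933', '-.2897', '.10'] delta units [-3.031  2.702  1.124]
```

Request:
{"fn": "send_rows", "kwargs": {
  "delta_rot": [
    [0,0,0],
    [0,0,0],
    [0,0,0],
    [0,0,0],
    [0,0,0]
  ],
  "delta_pos": [
    [-3.03,2.7,1.1],
    [-3.03,2.7,1.1],
    [-3.03,2.7,1.1],
    [-3.03,2.7,1.1],
    [-3.03,2.7,1.1]
  ],
  "jaw": [70,70,70,70,70]
}}

```text
time: 14.6
eef_pos: [0.393, -0.2899, 0.1]
ee_rot: [[0.933, 0.36, -0.001], [0.36, -0.933, 0.0], [-0.001, -0.0, -1.0]]
force: [0.5, 0.7, 0.2]
width: 0.699
gripper_force: 0.0
```

Request:
{"fn": "send_rows", "kwargs": {
  "delta_rot": [
    [0,0,0],
    [0,0,0],
    [0,0,0]
  ],
  "delta_pos": [
    [0,0,0],
    [0,0,0],
    [0,0,0]
  ],
  "jaw": [68,68,68]
}}

```text
time: 14.9
eef_pos: [0.395, -0.2875, 0.1005]
ee_rot: [[0.931, 0.365, 0.001], [0.365, -0.931, -0.0], [0.0, 0.001, -1.0]]
force: [1.3, 0.4, -0.4]
width: 0.674
gripper_force: 0.0
```

```bash
python3 go.py .3933 -.2897 .012
```

```text
t 14.9 pos [ 0.395  -0.2875  0.1005] w 0.674 F [ 1.3  0.4 -0.4] gf 0.0
tilt mrad [ 0.6 -0.3] yaw 21.38
['.3933', '-.2897', '.012'] delta units [-0.061  0.034  2.213]
```

Request:
{"fn": "send_rows", "kwargs": {
  "delta_rot": [
    [0,0,0],
    [0,0,0],
    [0,0,0],
    [0,0,0],
    [0,0,0]
  ],
  "delta_pos": [
    [-0.05,0.03,0.8],
    [-0.05,0.03,1.5],
    [-0.05,0.03,2.0],
    [-0.05,0.03,2.19],
    [-0.05,0.03,2.19]
  ],
  "jaw": [68,68,68,68,68]
}}

```text
time: 15.4
eef_pos: [0.393, -0.2894, 0.0119]
ee_rot: [[0.931, 0.364, -0.001], [0.364, -0.931, 0.001], [-0.001, -0.001, -1.0]]
force: [0.4, 0.3, 0.9]
width: 0.678
gripper_force: 0.0
```

Request:
{"fn": "send_rows", "kwargs": {
  "delta_rot": [
    [0,0,0],
    [0,0,0],
    [0,0,0],
    [0,0,0],
    [0,0,0]
  ],
  "delta_pos": [
    [0,0,0],
    [0,0,0],
    [0,0,0],
    [0,0,0],
    [0,0,0]
  ],
  "jaw": [58,51,44,35,35]
}}

```text
time: 15.9
eef_pos: [0.3937, -0.2905, 0.0141]
ee_rot: [[0.932, 0.363, 0.002], [0.363, -0.932, -0.001], [0.001, 0.002, -1.0]]
force: [-2.2, 2.6, 10.9]
width: 0.462
gripper_force: 38.9
```

```bash
python3 go.py
```

```text
t 15.9 pos [ 0.3937 -0.2905  0.0141] w 0.462 F [-2.2  2.6 10.9] gf 38.86652385815978
tilt mrad [ 1.8 -1.2] yaw 21.3
```

Request:
{"fn": "send_rows", "kwargs": {
  "delta_rot": [
    [0,0,0],
    [0,0,0],
    [0,0,0],
    [0,0,0],
    [0,0,0]
  ],
  "delta_pos": [
    [0,0,-0.5],
    [0,0,-1.5],
    [0,0,-2.5],
    [0,0,-3.2],
    [0,0,-3.2]
  ],
  "jaw": [35,35,35,35,35]
}}

```text
time: 16.4
eef_pos: [0.3943, -0.2911, 0.1455]
ee_rot: [[0.932, 0.363, 0.006], [0.363, -0.932, -0.005], [0.003, 0.006, -1.0]]
force: [0.1, -0.3, -1.0]
width: 0.459
gripper_force: 40.5
```

```bash
python3 go.py .550 .1685 .145; python3 - <<'E'
from h import *
c=robot.capture("scene");x,y=proj(c,[[.394,-.289,.12]])[0].astype(int)
cv2.imwrite("pics/g3.png",cv2.resize(c["image"][max(y-50,0):y+50,x-60:x+60],None,fx=4,fy=4)[...,::-1])
E
```

```text
t 16.4 pos [ 0.3943 -0.2911  0.1455] w 0.459 F [ 0.1 -0.3 -1. ] gf 40.49059107899666
tilt mrad [ 5.5 -4.5] yaw 21.3
['.550', '.1685', '.145'] delta units [ 7.802 -9.29  -0.019]
```

View pics/g3.png

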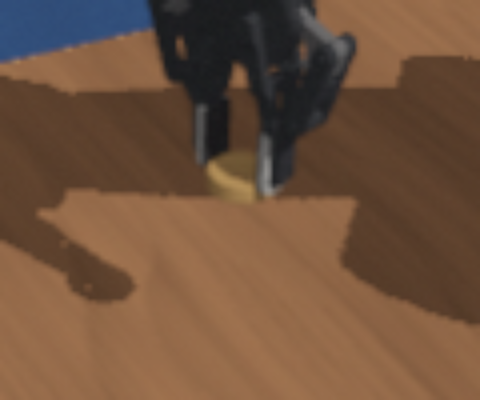

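The brass ring is held at (240,178). Now I carry it over.

Request:
{"fn": "send_rows", "kwargs": {
  "delta_rot": [
    [0,0,0],
    [0,0,0],
    [0,0,0],
    [0,0,0],
    [0,0,0]
  ],
  "delta_pos": [
    [0.4,-0.5,0],
    [1.2,-1.4,0],
    [7.8,-9.3,0],
    [7.8,-9.3,0],
    [7.8,-9.3,0]
  ],
  "jaw": [35,35,35,35,35]
}}

```text
time: 16.95
eef_pos: [0.4649, -0.0763, 0.1395]
ee_rot: [[0.932, 0.363, -0.001], [0.363, -0.932, 0.0], [-0.001, -0.0, -1.0]]
force: [0.6, -0.9, -0.8]
width: 0.457
gripper_force: 40.5
```

```bash
python3 go.py .550 .1685 .14
```

```text
t 16.95 pos [ 0.4649 -0.0763  0.1395] w 0.457 F [ 0.6 -0.9 -0.8] gf 40.505899395793676
tilt mrad [-0.7  0.1] yaw 21.28
['.550', '.1685', '.14'] delta units [ 4.203 -4.93  -0.013]
```

Request:
{"fn": "send_rows", "kwargs": {
  "delta_rot": [
    [0,0,0],
    [0,0,0],
    [0,0,0],
    [0,0,0],
    [0,0,0]
  ],
  "delta_pos": [
    [4,-4.7,0],
    [4,-4.7,0],
    [4,-4.7,0],
    [4,-4.7,0],
    [4,-4.7,0]
  ],
  "jaw": [35,35,35,35,35]
}}

```text
time: 17.45
eef_pos: [0.5457, 0.1574, 0.1392]
ee_rot: [[0.931, 0.364, -0.001], [0.364, -0.931, -0.0], [-0.001, -0.0, -1.0]]
force: [1.0, -1.7, -0.7]
width: 0.453
gripper_force: 40.5
```

Request:
{"fn": "send_rows", "kwargs": {
  "delta_rot": [
    [0,0,0],
    [0,0,0],
    [0,0,0]
  ],
  "delta_pos": [
    [0.2,-0.23,0],
    [0.2,-0.23,0],
    [0.2,-0.23,0]
  ],
  "jaw": [35,35,35]
}}

```text
time: 17.75
eef_pos: [0.5495, 0.1658, 0.1395]
ee_rot: [[0.932, 0.363, -0.001], [0.363, -0.932, -0.001], [-0.001, 0.0, -1.0]]
force: [-0.1, -1.3, -0.5]
width: 0.454
gripper_force: 40.5
```

```bash
python3 - <<'E'
from h import *
for k in range(3):
    c=robot.capture("scene");p=np.array(robot.read_state()["eef_pos"]);z0=p[2]-.0135
    print(p.round(4),blob(c,p,*D["contact_mid"],T["contact_mid"],z0))
E
python3 go.py .5502 .1690 .0595
```

```text
[0.5496 0.1654 0.1399] (array([0.5608, 0.1729]), 0.31)
[0.5497 0.1652 0.1401] (array([0.5614, 0.1714]), 0.36)
[0.5498 0.1652 0.1403] (array([0.5606, 0.1713]), 0.36)
t 17.9 pos [0.5498 0.1652 0.1403] w 0.458 F [ 0.3 -0.9 -1. ] gf 40.52752090618014
tilt mrad [-0.  -0.2] yaw 21.22
['.5502', '.1690', '.0595'] delta units [ 0.044 -0.085  2.02 ]
```

Request:
{"fn": "send_rows", "kwargs": {
  "delta_rot": [
    [0,0,0],
    [0,0,0],
    [0,0,0],
    [0,0,0],
    [0,0,0]
  ],
  "delta_pos": [
    [0.04,-0.09,0.4],
    [0.04,-0.09,0.9],
    [0.04,-0.09,1.4],
    [0.04,-0.09,1.8],
    [0.04,-0.09,1.95]
  ],
  "jaw": [35,35,35,35,35]
}}

```text
time: 18.4
eef_pos: [0.5493, 0.17, 0.0601]
ee_rot: [[0.932, 0.363, -0.002], [0.363, -0.932, -0.001], [-0.002, -0.0, -1.0]]
force: [-10.5, -2.0, 33.8]
width: 0.461
gripper_force: 43.8
```

Request:
{"fn": "send_rows", "kwargs": {
  "delta_rot": [
    [0,0,0],
    [0,0,0],
    [0,0,0]
  ],
  "delta_pos": [
    [0,0,0.03],
    [0,0,0.06],
    [0,0,0.06]
  ],
  "jaw": [35,35,35]
}}

```text
time: 18.7
eef_pos: [0.5504, 0.1704, 0.0603]
ee_rot: [[0.932, 0.363, 0.001], [0.363, -0.932, 0.0], [0.001, 0.0, -1.0]]
force: [-0.1, -0.1, -0.5]
width: 0.457
gripper_force: 40.6
```

```bash
python3 - <<'E'
from h import *
c=robot.capture("scene");x,y=proj(c,[[.55,.1685,.05]])[0].astype(int)
cv2.imwrite("pics/p5.png",cv2.resize(c["image"][y-40:y+40,x-50:x+50],None,fx=6,fy=6)[...,::-1])
E
```

```text
(no output)
```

View pics/p5.png

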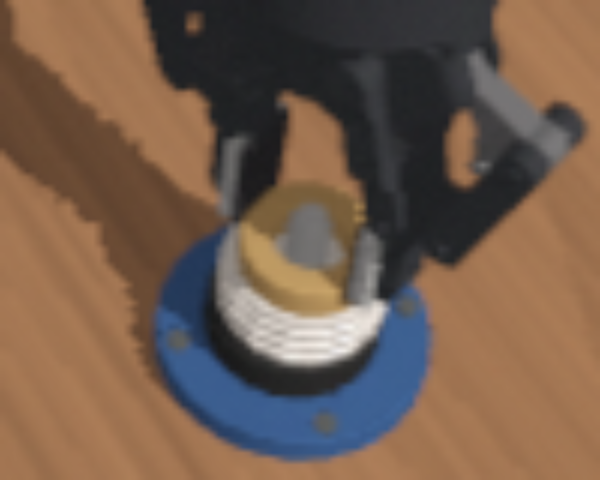

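The ring is around the stud at (310,240) but tilted a little in the jaws. Releasing it should let it settle flat.

Request:
{"fn": "send_rows", "kwargs": {
  "delta_rot": [
    [0,0,0],
    [0,0,0],
    [0,0,0],
    [0,0,0],
    [0,0,0]
  ],
  "delta_pos": [
    [0,0,0],
    [0,0,0],
    [0,0,0],
    [0,0,-0.02],
    [0,0,-0.3]
  ],
  "jaw": [47,52,57,63,68]
}}

```text
time: 19.25
eef_pos: [0.5495, 0.1703, 0.0712]
ee_rot: [[0.932, 0.363, -0.002], [0.363, -0.932, -0.001], [-0.002, -0.0, -1.0]]
force: [-0.3, 0.0, -0.3]
width: 0.683
gripper_force: 0.0
```

Request:
{"fn": "send_rows", "kwargs": {
  "delta_rot": [
    [0,0,0],
    [0,0,0],
    [0,0,0],
    [0,0,0],
    [0,0,0]
  ],
  "delta_pos": [
    [0,0,-0.8],
    [0,0,-1.8],
    [0,0,-2.3],
    [0,-1.5,-2.3],
    [0,-3,-2.3]
  ],
  "jaw": [68,68,68,66,66]
}}

```text
time: 19.75
eef_pos: [0.514, 0.264, 0.166]
ee_rot: [[0.933, 0.361, 0.002], [0.361, -0.933, 0.001], [0.002, -0.0, -1.0]]
force: [1.9, 0.9, -0.6]
width: 0.661
gripper_force: 0.0
```

```bash
python3 go.py .5757 .3441 .12; python3 - <<'E'
from h import *
c=robot.capture("scene");x,y=proj(c,[[.55,.1685,.05]])[0].astype(int)
print(blob(c,(.55,.169),*D["contact_mid"],T["contact_mid"],.046))
cv2.imwrite("pics/p6.png",cv2.resize(c["image"][y-40:y+40,x-50:x+50],None,fx=6,fy=6)[...,::-1])
E
```

```text
t 19.75 pos [0.514 0.264 0.166] w 0.661 F [ 1.9  0.9 -0.6] gf 0.0
tilt mrad [2.2 1. ] yaw 21.14
['.5757', '.3441', '.12'] delta units [ 2.158 -1.31   1.156]
(array([0.5555, 0.1727]), 0.59)
```

View pics/p6.png

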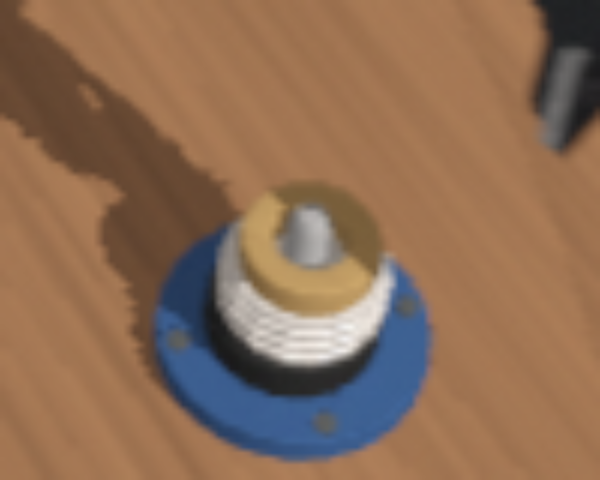

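The ring now lies flat on the insulator (310,245). Next is the cap.

Request:
{"fn": "send_rows", "kwargs": {
  "delta_rot": [
    [0,0,0],
    [0,0,0],
    [0,0,0],
    [0,0,0],
    [0,0,0]
  ],
  "delta_pos": [
    [2.16,-1.3,1.1],
    [2.16,-1.3,1.1],
    [2.16,-1.3,1.1],
    [2.16,-1.3,1.1],
    [2.16,-1.3,1.1]
  ],
  "jaw": [66,66,66,66,66]
}}

```text
time: 20.3
eef_pos: [0.5753, 0.3429, 0.121]
ee_rot: [[0.932, 0.363, 0.0], [0.363, -0.932, 0.0], [0.0, 0.0, -1.0]]
force: [-0.0, 0.5, 0.8]
width: 0.658
gripper_force: 0.0
```

```bash
python3 - <<'E'
from h import *
for n in("scene",):
    c=robot.capture(n)
    t=lambda h,s,v:(h>12)&(h<30)&(v>60)&(s>110)
    print(blob(c,(.55,.169),*D["contact_mid"],t,.046),blob(c,(.5757,.3441),*D["cap_mid"],T["cap_mid"]))
E
python3 go.py .5757 .3441 .020
```

```text
(array([0.5465, 0.1636]), 1.54) (array([0.5761, 0.3439]), 0.86)
t 20.35 pos [0.5753 0.3427 0.1214] w 0.662 F [-0.2 -0.3 -0.2] gf 0.0
tilt mrad [1.1 0.5] yaw 21.28
['.5757', '.3441', '.020'] delta units [ 0.017 -0.028  2.536]
```

Request:
{"fn": "send_rows", "kwargs": {
  "delta_rot": [
    [0,0,0],
    [0,0,0],
    [0,0,0],
    [0,0,0],
    [0,0,0]
  ],
  "delta_pos": [
    [0.02,-0.03,0.8],
    [0.02,-0.03,1.6],
    [0.02,-0.03,2.2],
    [0.02,-0.03,2.5],
    [0.02,-0.03,2.5]
  ],
  "jaw": [66,66,66,66,66]
}}

```text
time: 20.85
eef_pos: [0.5753, 0.344, 0.0197]
ee_rot: [[0.932, 0.363, -0.001], [0.363, -0.932, -0.001], [-0.001, 0.0, -1.0]]
force: [-0.3, -0.3, 0.4]
width: 0.656
gripper_force: 0.0
```

Request:
{"fn": "send_rows", "kwargs": {
  "delta_rot": [
    [0,0,0],
    [0,0,0],
    [0,0,0],
    [0,0,0],
    [0,0,0]
  ],
  "delta_pos": [
    [0,0,0],
    [0,0,0],
    [0,0,0],
    [0,0,0],
    [0,0,0]
  ],
  "jaw": [55,47,40,30,30]
}}

```text
time: 21.35
eef_pos: [0.5765, 0.3452, 0.0222]
ee_rot: [[0.932, 0.363, 0.002], [0.363, -0.932, 0.001], [0.002, -0.0, -1.0]]
force: [-1.9, -2.1, 9.7]
width: 0.421
gripper_force: 39.1
```

```bash
python3 go.py
```

```text
t 21.35 pos [0.5765 0.3452 0.0222] w 0.421 F [-1.9 -2.1  9.7] gf 39.144580364227295
tilt mrad [2.2 1.1] yaw 21.3
```

Request:
{"fn": "send_rows", "kwargs": {
  "delta_rot": [
    [0,0,0],
    [0,0,0],
    [0,0,0],
    [0,0,0],
    [0,0,0]
  ],
  "delta_pos": [
    [0,0,-0.5],
    [0,0,-1.5],
    [0,0,-2.5],
    [0,0,-3.1],
    [0,0,-3.1]
  ],
  "jaw": [30,30,30,30,30]
}}

```text
time: 21.85
eef_pos: [0.5772, 0.3457, 0.1497]
ee_rot: [[0.932, 0.363, 0.006], [0.363, -0.932, 0.004], [0.007, -0.001, -1.0]]
force: [0.4, 1.0, 0.1]
width: 0.424
gripper_force: 40.0
```

```bash
python3 go.py .550 .169 .14
```

```text
t 21.85 pos [0.5772 0.3457 0.1497] w 0.424 F [0.4 1.  0.1] gf 40.04242479801178
tilt mrad [6.4 3.5] yaw 21.3
['.550', '.169', '.14'] delta units [-2.239  3.868  0.223]
```

Request:
{"fn": "send_rows", "kwargs": {
  "delta_rot": [
    [0,0,0],
    [0,0,0],
    [0,0,0],
    [0,0,0],
    [0,0,0]
  ],
  "delta_pos": [
    [-0.3,0.5,0],
    [-0.8,1.4,0],
    [-1.4,2.4,0],
    [-2.0,3.4,0],
    [-2.23,3.85,0]
  ],
  "jaw": [30,30,30,30,30]
}}

```text
time: 22.35
eef_pos: [0.5478, 0.1661, 0.144]
ee_rot: [[0.932, 0.362, 0.0], [0.362, -0.932, -0.0], [0.0, 0.001, -1.0]]
force: [0.4, 0.9, -0.4]
width: 0.422
gripper_force: 40.1
```

Request:
{"fn": "send_rows", "kwargs": {
  "delta_rot": [
    [0,0,0],
    [0,0,0],
    [0,0,0]
  ],
  "delta_pos": [
    [0,0,0],
    [0,0,0],
    [0,0,0]
  ],
  "jaw": [30,30,30]
}}

```text
time: 22.65
eef_pos: [0.5487, 0.1697, 0.144]
ee_rot: [[0.931, 0.364, 0.0], [0.364, -0.931, 0.0], [0.0, -0.0, -1.0]]
force: [-0.1, 0.1, -0.7]
width: 0.419
gripper_force: 40.1
```

```bash
python3 go.py .550 .169 .083;python3 - <<'E'
from h import *
for k in range(2):
    c=robot.capture("scene");p=np.array(robot.read_state()["eef_pos"]);z0=p[2]-.022
    print(p.round(4),blob(c,p,*D["cap_mid"],lambda h,s,v:(h>22)&(h<35)&(s>110)&(v>50),z0))
x,y=proj(c,[[.55,.1685,.08]])[0].astype(int)
cv2.imwrite("pics/p7.png",cv2.resize(c["image"][y-50:y+50,x-60:x+60],None,fx=5,fy=5)[...,::-1])
E
```

```text
t 22.65 pos [0.5487 0.1697 0.144 ] w 0.419 F [-0.1  0.1 -0.7] gf 40.08272588253021
tilt mrad [0.1 0.2] yaw 21.34
['.550', '.169', '.083'] delta units [0.024 0.029 1.524]
[0.5487 0.1698 0.1439] (array([0.5503, 0.1697]), 0.72)
[0.5486 0.1698 0.1438] (array([0.5498, 0.1697]), 0.73)
```

View pics/p7.png

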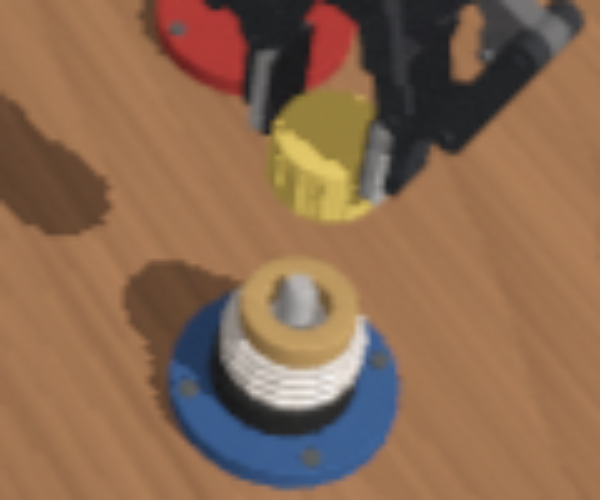

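```bash
python3 - <<'E'
from h import *
c=robot.capture("scene");p=np.array(robot.read_state()["eef_pos"])
hsv=cv2.cvtColor(c["image"],cv2.COLOR_RGB2HSV).astype(int);h,s,v=hsv[...,0],hsv[...,1],hsv[...,2]
ox,oy=proj(c,[[.55,.1685,.08]])[0].astype(int);print("crop origin",ox-60,oy-50)
def cb(q): return np.r_[q.min(0),q.max(0)].round(1)
print("cap expect at tcp",cb(proj(c,cyl(p[0],p[1],p[2]-.022,p[2]+.002,.019))))
print("ring expect at axis",cb(proj(c,cyl(.55,.169,.046,.058,.021))))
print("axis px z=.066,.12,.134",proj(c,[[.55,.169,.066],[.55,.169,.12],[.55,.169,.134]]).round(1))
m=(h>22)&(h<35)&(s>110)&(v>50); m[:oy-45]=0;m[oy:]=0;m[:,:ox-30]=0;m[:,ox+40:]=0
ys,xs=m.nonzero();print("cap seen",xs.min(),ys.min(),xs.max(),ys.max())
E
```

```text
crop origin 288 192
cap expect at tcp [340.4 208.9 365.7 236.4]
ring expect at axis [334.6 241.2 359.3 264.7]
axis px z=.066,.12,.134 [[347.7 248. ]
 [351.  228. ]
 [352.  222.5]]
cap seen 342 211 361 235
```

Request:
{"fn": "send_rows", "kwargs": {
  "delta_rot": [
    [0,0,0],
    [0,0,0],
    [0,0,0],
    [0,0,0],
    [0,0,0]
  ],
  "delta_pos": [
    [0.04,0.03,0.4],
    [0.04,0.03,0.8],
    [0.04,0.03,1.1],
    [0.04,0.03,1.3],
    [0.04,0.03,1.4]
  ],
  "jaw": [30,30,30,30,30]
}}

```text
time: 23.3
eef_pos: [0.5501, 0.1683, 0.0866]
ee_rot: [[0.932, 0.363, -0.001], [0.363, -0.932, -0.0], [-0.002, -0.0, -1.0]]
force: [-0.1, 0.0, 0.0]
width: 0.42
gripper_force: 40.1
```

Request:
{"fn": "send_rows", "kwargs": {
  "delta_rot": [
    [0,0,0],
    [0,0,0],
    [0,0,0],
    [0,0,0]
  ],
  "delta_pos": [
    [0,0,0.05],
    [0,0,0.1],
    [0,0,0.15],
    [0,0,0.15]
  ],
  "jaw": [30,30,30,30]
}}

```text
time: 23.7
eef_pos: [0.5506, 0.1684, 0.082]
ee_rot: [[0.932, 0.363, 0.0], [0.363, -0.932, 0.0], [0.0, 0.0, -1.0]]
force: [-0.1, 0.8, 0.9]
width: 0.42
gripper_force: 40.1
```

Force is close to zero, so the cap is about 1–2 mm above its seat. I'll lower it slightly and release.

Request:
{"fn": "send_rows", "kwargs": {
  "delta_rot": [
    [0,0,0],
    [0,0,0],
    [0,0,0]
  ],
  "delta_pos": [
    [0,0,0.02],
    [0,0,0.03],
    [0,0,0.03]
  ],
  "jaw": [30,30,30]
}}

```text
time: 24.0
eef_pos: [0.5506, 0.1685, 0.0808]
ee_rot: [[0.932, 0.363, 0.0], [0.363, -0.932, 0.0], [0.0, -0.0, -1.0]]
force: [-0.5, 0.5, 0.0]
width: 0.418
gripper_force: 40.1
```

Request:
{"fn": "send_rows", "kwargs": {
  "delta_rot": [
    [0,0,0],
    [0,0,0],
    [0,0,0],
    [0,0,0],
    [0,0,0]
  ],
  "delta_pos": [
    [0,0,0],
    [0,0,0],
    [0,0,0],
    [0,0,-0.02],
    [0,0,-0.3]
  ],
  "jaw": [43,48,54,60,66]
}}

```text
time: 24.5
eef_pos: [0.5499, 0.1683, 0.0919]
ee_rot: [[0.932, 0.363, -0.002], [0.363, -0.932, -0.001], [-0.002, -0.0, -1.0]]
force: [0.3, -0.2, -0.2]
width: 0.661
gripper_force: 0.0
```

Request:
{"fn": "send_rows", "kwargs": {
  "delta_rot": [
    [0,0,0],
    [0,0,0],
    [0,0,0],
    [0,0,0],
    [0,0,0]
  ],
  "delta_pos": [
    [0,0,-0.8],
    [0,0,-1.8],
    [0,0,-2.3],
    [-1.5,0,-2.3],
    [-3,0,-2.3]
  ],
  "jaw": [68,68,68,68,68]
}}

```text
time: 25.0
eef_pos: [0.4567, 0.1319, 0.1856]
ee_rot: [[0.932, 0.364, 0.0], [0.364, -0.932, -0.0], [0.0, 0.0, -1.0]]
force: [0.1, -0.1, 1.0]
width: 0.679
gripper_force: 0.0
```

Request:
{"fn": "send_rows", "kwargs": {
  "delta_rot": [
    [0,0,0],
    [0,0,0],
    [0,0,0],
    [0,0,0]
  ],
  "delta_pos": [
    [0,2,0],
    [0,3,0],
    [0,3,0],
    [0,3,0]
  ],
  "jaw": [68,68,68,68]
}}

```text
time: 25.4
eef_pos: [0.5015, 0.0181, 0.1857]
ee_rot: [[0.933, 0.361, 0.001], [0.361, -0.933, -0.0], [0.001, 0.001, -1.0]]
force: [-0.4, 0.3, -0.3]
width: 0.68
gripper_force: 0.0
```

```bash
python3 go.py;python3 - <<'E'
from h import *
c=robot.capture("scene")
print(blob(c,(.55,.169),*D["cap_mid"],lambda h,s,v:(h>24)&(h<35)&(s>110)&(v>50),.058))
x,y=proj(c,[[.55,.1685,.05]])[0].astype(int);a=cv2.resize(c["image"][y-45:y+45,x-40:x+40],None,fx=5,fy=5)
c=robot.capture("top")
x,y=proj(c,[[.55,.1685,.05]])[0].astype(int);b=cv2.resize(c["image"][y-45:y+45,x-40:x+40],None,fx=5,fy=5)
cv2.imwrite("pics/p8.png",np.hstack([a,b])[...,::-1])
E
```

```text
t 25.4 pos [0.5015 0.0181 0.1857] w 0.68 F [-0.4  0.3 -0.3] gf 0.0
tilt mrad [ 0.9 -0.3] yaw 21.13Traceback (most recent call last):
  File "<stdin>", line 3, in <module>
  File "h.py", line 30, in blob
    m=lab==1+st[1:,4].argmax(); ys,xs=m.nonzero()
             ~~~~~~~~~~~~~~~^^
ValueError: attempt to get argmax of an empty sequence
```

```bash
python3 - <<'E'
from h import *
c=robot.capture("scene")
x,y=proj(c,[[.55,.1685,.05]])[0].astype(int);a=cv2.resize(c["image"][y-45:y+45,x-40:x+40],None,fx=5,fy=5)
c=robot.capture("top")
x,y=proj(c,[[.55,.1685,.05]])[0].astype(int);b=cv2.resize(c["image"][y-45:y+45,x-40:x+40],None,fx=5,fy=5)
cv2.imwrite("pics/p8.png",np.hstack([a,b])[...,::-1])
E
```

```text
(no output)
```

View pics/p8.png

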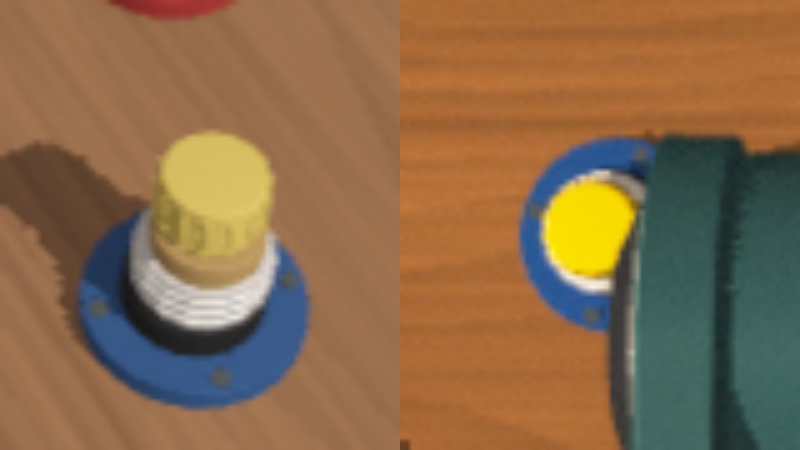

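All four parts are stacked with the cap on top at (212,190). One numeric check of the cap's height and centring before handing in.

```bash
python3 - <<'E'
from h import *
c=robot.capture("scene")
t=lambda h,s,v:(h>=23)&(h<35)&(s>80)&(v>110)
hsv=cv2.cvtColor(c["image"],cv2.COLOR_RGB2HSV).astype(int)
m=t(hsv[...,0],hsv[...,1],hsv[...,2]);x,y=proj(c,[[.55,.169,.07]])[0].astype(int)
sub=m[y-30:y+30,x-30:x+30];ys,xs=sub.nonzero();print("seen",xs.min()+x-30,ys.min()+y-30,xs.max()+x-30,ys.max()+y-30,sub.sum())
for z in(.054,.058,.062):
    q=proj(c,cyl(.55,.169,z,z+.024,.019));print(z,q.min(0).round(1),q.max(0).round(1),blob(c,(.55,.169),*D["cap_mid"],t,z))
E
```

```text
seen 338 235 359 258 423
0.054 [336.1 235. ] [359.6 261. ] (array([0.5475, 0.1666]), 0.84)
0.058 [336.3 233.6] [359.9 259.7] (array([0.5495, 0.169 ]), 0.83)
0.062 [336.5 232.1] [360.1 258.3] (array([0.5515, 0.1714]), 0.82)
```

Measured with the cap's underside at z = 0.058, its centre comes out at (0.5495, 0.1690), which is within 1 mm of the stud axis. Handing in.

```bash
python3 -c "
from workcell import robot
print(robot.finish_job())"
```

```text
the job is handed in; nothing more can be done
None
```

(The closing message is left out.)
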